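Turn the dust selector to the green outlet and start the fan

ROBOT

A 6-joint arm with a two-finger parallel gripper is mounted at the origin on the work surface. World frame = base frame: x ahead of the robot, y to its left, z up, the work surface at z = 0. Lengths are in m, angles in rad, forces in N, time in s.
With the tool pointing down it reaches from about 0.35 to 0.85 m from the base axis. Payload 8.1 kg.
Tool frame: the origin (TCP) lies at the very end of the fingers, on their centre line; the grasp point (between the pads) lies 19 mm behind it; x points along the fingers, y is the direction in which the jaws open and shut, and the axes are right-handed (so a half turn about x gives the same grasp; the last joint's range is limited). The gripper opens to 93 mm and grips with 3 to 60 N. Pads are 15 mm wide; open, the fingers measure 128 mm over their backs; the gripper's body (75 mm by 188 mm) begins 65 mm behind the grasp point.
Start: joints at [-1.37, 0.13, 1.488, -0, 1.523, -0.085], TCP at [0.169, -0.576, 0.219] pointing down, gripper open.
Joint ranges: [-2.96, 2.96], [-0.89, 2.26], [0.02, 2.5], [-1.34, 4.48], [0, 2.73], [-2.66, 2.66]. Speed limits (rad/s): [2.39, 2.39, 2.79, 3.14, 3.14, 3.14].

INTERFACE

Orientations are given as a rotation vector (axis times angle).
In Python, from plant import * gives the robot as it stands. The module is installed in compiled form; this text tells all that it offers.
- The arm moves only by the tool apply_moves, never from a script. Its argument "series" is a list of rows, each an object with "jaw": the gripper's target within -1 to 1 (shut at 1, half-way at 0, fully open at -1); "linear": the shift along the tool's x, y, z normalised to -1 to 1, where 1 is 0.6 m, a list of three; "roll": the turn about the tool's x normalised to -1 to 1, where 1 is 30 degrees. A call has 1 to 20 rows; each row is the pose to reach, as a shift and turn from the pose measured when the call began, along the tool's axes at that moment; what a row does not reach only later rows make up. A row lasts 1/8 s, in which the tool goes at most 62.5 mm and 10.7 degrees, less where a joint would pass 70% of its speed; a pose out of reach is approached as far as the arm can. A call with a number of a shift or a turn outside -1 to 1 is refused whole. A call with a gripper value outside its range is refused whole. The fingers move at their own pace and stop on an object; "force" is the grip in N (left out, the last holds). Time passes only in rows, so rows that repeat a pose let the fingers close. It gives the time, the measured TCP pose, the force and the opening at its end, in the units of the state.
- read_state(): the state, without advancing time (a new reading comes with each control period).
- read_camera(name): name is "side" or "top" or "wrist"; returns a dict with "pixels" (400x640x3 uint8, blue, green, red), "intrinsics" (3x3 intrinsics, pixels), "rvec" (rotation vector, rad) and "tvec" (3), from world to camera coordinates, as OpenCV has them; the wrist camera has in their place "tool_from_camera" (4x4, takes a point from camera to tool coordinates, whose origin is the TCP and whose axes are the tool frame's). Camera axes: x right, y down, z forward; pixel columns grow to the right and rows downward; lengths in m; the calibration is good to about 2 mm. A picture is of the moment at which its call begins: read the wrist's pose just before it. There is no depth.
- close_job(): hands the job in, once; it reports no verdict.
The state is a dict: "t": time; "q": joint angles; "dq": joint speeds; "joint_torque": joint torques, N m; "tool_pos": TCP position; "orientation": TCP orientation; "force": force on the tool from outside, world axes, zero at the start; "wrist_torque": the same for the moment, N m; "opening": finger opening in m.
Only numpy, scipy, OpenCV 4.12 (cv2) and the standard library are available. Lean on these libraries where they do the work, as an engineer would, in place of code of your own. Each camera call takes 0.05 s, during which the arm holds its last target. There are 200 camera calls.

TASK

With the fingertips, push the tab standing on the dust selector's dial around until it points at the green mark; only then press the white fan button on the blue switch box, right down, and let it come back up. Only push the tab, never pinch it, and leave the bottle, the polishing bar and the steel blank where they are.

Things in the scene. Friction and masses are not known exactly. Their poses are not given: they have to be found in the camera images.
- selector: Fixed grey round housing of the dust selector, 256 mm across, white top face at 60 mm. Origin: centre of its underside, on the dial's axis. Four outlet pipes stick out of its side to 152 mm from the axis, a ribbed inlet pipe out of its back to 218 mm, all below 60 mm high. Its x axis points to the ribbed pipe (back), z up.
- hub (a point): Centre of the dial's top face, on its vertical turning axis, 78 mm above the work surface. The dial is an aluminium disc 120 mm across with a steel hub cap (36 mm across, top at 86 mm).
- dial (a joint): Dial angle, rad. 0: the tab points to the housing's front (away from the ribbed pipe); grows counter-clockwise seen from above; stops at -2 and 2; starts within 0.35 of 0. The four marks lie at -1.75, -0.87, 0.87 and 1.75, the colours in varying order. Friction about 0.22 N m (3 N at the tab) holds it where it is left; no clicks, no spring.
- tab_mid (a point): Middle of the upright tab on the dial's rim, 75 mm from the axis, 97 mm above the work surface. The tab is a radial plate, black with a white core, 14 mm thick, reaching from 44 to 90 mm from the axis, its lower edge at 68 mm, its top at 126 mm above the work surface. Beyond the disc (60 mm from the axis) it is free down to the housing's top at 60 mm.
- pointer (a point): Point straight ahead of the tab on its middle line, 106 mm from the dial's axis, as far out as the marks' centres, 64 mm above the work surface. It turns with the dial.
- green_mark: Green disc 24 mm across and 4 mm thick on the housing's white top face, 106 mm from the dial's axis: the outlet to choose. Origin at the centre of its underside, 60 mm above the work surface. Yellow, blue and red discs of the same size mark the other three outlets.
- switch_box: Fixed blue switch box, 110 (along its x) x 80 x 45 mm high, with the button on its top; origin at the centre of its underside.
- fan_button (a joint): Travel of the white fan button, m: 0 up, 0.008 fully down; it springs back when released. About 5 N pushes it fully down.
- fan_button_top (a point): Centre of the top face of the white fan button (32 mm across, moves straight down), which stands in the middle of the blue switch box's top.
- oil_bottle: Loose amber bottle with a red cap, 56 mm across, 140 mm tall, standing; origin at the centre of its underside. Leave alone.
- compound_bar: Loose brown bar of polishing compound, 110 x 45 x 40 mm; origin at the centre of its underside. Leave alone.
- blank: Loose flat steel blank, 110 x 24 x 8 mm, lying on the bench; origin at the centre of its underside. Leave alone.
There are look-alikes about, which are no part of the job. Of the things like the switch_box, leave any that is pink; of the rest the smaller one is meant.

How it is judged:
By the outcome, as a careful person would: the job done as asked, in the order asked, and still so for the second after the job is handed in, with the robot touching nothing.
It also fails if it takes over 45 s, if anything falls off the work surface, if the arm or the gripper's body presses on something with over 40 N, if the wrist force passes 120 N, or if a joint passes its speed limit or range.

## Working session

There is one attempt and no reset: what is moved stays moved. The work goes in short steps, Python scripts to look and compute and a tool call to move; the robot and the scene stay as the last step left them, time stands still between calls to the robot, and variables do not carry over. Pictures are saved under pics/ and viewed, about 8 in all and at most 12, crops included, and the job is handed in when it is done.

Besides the shell and the picture viewer there is one more tool, called after ">>>" as name([rows], argument=value, ...), one row to a line, values as JSON. apply_moves: Moves the arm, as the interface text tells. Its arguments: {"type":"object","properties":{"series":{"type":"array"},"force":{"type":"number"}},"required":["series"]}

```bash
mkdir -p pics
python3 - <<'E'
from plant import *
import cv2
s=read_state(); print(s['t'],s['tool_pos'],s['orientation'],s['opening'])
for n in ['top','side']:
    c=read_camera(n); cv2.imwrite(f'pics/{n}0.png',c['pixels'])
    print(n,c['intrinsics'],c['rvec'],c['tvec'])
E
```

```text
0.0 [ 0.1690501  -0.57509581  0.21759027] [ 2.06875338  0.29956003 -2.06901842] 0.09288307203816899
top [[463.75561701   0.         326.18351214]
 [  0.         463.75561701 202.22757235]
 [  0.           0.           1.        ]] [ 2.20838632 -2.17373236  0.10736465] [-0.0483087   0.46684326  1.5728663 ]
side [[443.9554631    0.         319.92767512]
 [  0.         443.9554631  196.31957851]
 [  0.           0.           1.        ]] [ 0.6439442 -2.7250314  1.016069 ] [0.42394952 0.23587142 1.07229481]
```

View pics/top0.png

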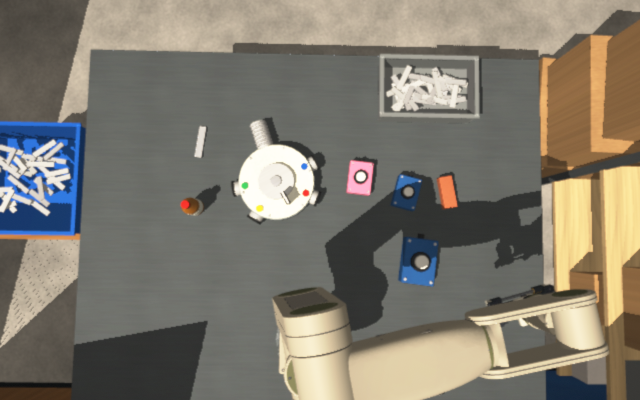

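View pics/side0.png

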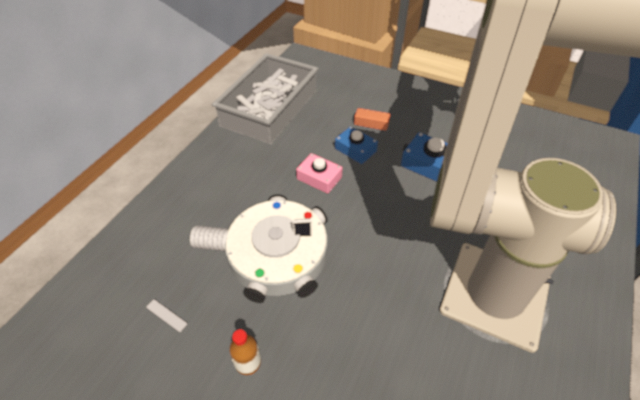

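The top view shows the selector at (278,182), with marks green (245,185), yellow (260,208), red (306,193) and blue (304,167), and the tab at about (290,195). There are two blue boxes, the smaller at (407,191) and the larger at (419,262). The pink one is at (361,178).

```bash
cat > h.py <<'E'
import numpy as np,cv2
from plant import *
def ray(c,uv,z):
    R,_=cv2.Rodrigues(np.array(c['rvec'])); t=np.array(c['tvec']).ravel(); K=np.array(c['intrinsics'])
    d=R.T@np.linalg.inv(K)@np.array([*uv,1.]); o=-R.T@t
    return o+d*(z-o[2])/d[2]
def proj(c,P):
    return cv2.projectPoints(np.array(P,float).reshape(-1,3),np.array(c['rvec']),np.array(c['tvec']),np.array(c['intrinsics']),None)[0].reshape(-1,2)
E
python3 - <<'E'
from h import *
c=read_camera('top');p=c['pixels']
a=cv2.resize(p[120:232,225:330],None,fx=6,fy=5.3,interpolation=cv2.INTER_CUBIC)
a=cv2.resize(p[125:225,225:325],(600,600),interpolation=cv2.INTER_CUBIC)
b=cv2.resize(p[165:215,380:412+18],(200,200),interpolation=cv2.INTER_CUBIC)
out=np.zeros((600,800,3),np.uint8);out[:,:600]=a;out[:200,600:]=b
out[200:400,600:]=cv2.resize(p[237:287,395:445],(200,200),interpolation=cv2.INTER_CUBIC)
cv2.imwrite('pics/crop1.png',out)
hsv=cv2.cvtColor(p,cv2.COLOR_BGR2HSV)
roi=np.zeros(p.shape[:2],bool);roi[125:225,230:322]=1
M=[]
for n,h in dict(green=60,yellow=28,blue=110,red=178).items():
    m=(np.abs((hsv[...,0].astype(int)-h+90)%180-90)<14)&(hsv[...,1]>110)&(hsv[...,2]>60)&roi
    v,u=np.nonzero(m); uv=(u.mean(),v.mean()); P=ray(c,uv,.064);M.append(P[:2]); print(n,m.sum(),uv,P)
M=np.array(M)
# circle centre fit with fixed r
from scipy.optimize import least_squares
r=least_squares(lambda x:np.hypot(*(M-x).T)-.106,M.mean(0)); print('hub',r.x,r.fun)
for m in M: print(np.degrees(np.arctan2(*(m-r.x)[::-1])))
print('tab',ray(c,(290,195),.126)); print('btnS',ray(c,(408.5,191),.055),'boxL',ray(c,(421,262),.055))
print(ray(c,(191,205),.14),ray(c,(200,142),0),ray(c,(361,178),.05),ray(c,(448,191),.04))
E
```

```text
green 28 (np.float64(244.5), np.float64(185.21428571428572)) [0.51631733 0.2329386  0.064     ]
yellow 35 (np.float64(259.1714285714286), np.float64(207.68571428571428)) [0.44212208 0.18223958 0.064     ]
blue 25 (np.float64(303.8), np.float64(165.92)) [0.58477189 0.03680256 0.064     ]
red 32 (np.float64(305.5), np.float64(192.5)) [0.49540035 0.02945727 0.064     ]
hub [0.5331373  0.12860817] [-3.22423371e-04 -3.58631325e-04 -6.70038583e-04  8.94726808e-05]
99.15832234137098
149.49095539587302
-60.64512231512679
-110.83688275213598
tab [0.48040545 0.0772481  0.126     ]
btnS [ 0.50728757 -0.31723424  0.055     ] boxL [ 0.27010601 -0.35933953  0.055     ]
[0.44221718 0.38702269 0.14      ] [0.67238244 0.40204139 0.        ] [ 0.54925738 -0.15687384  0.05      ] [ 0.51118953 -0.45543076  0.04      ]
```

View pics/crop1.png

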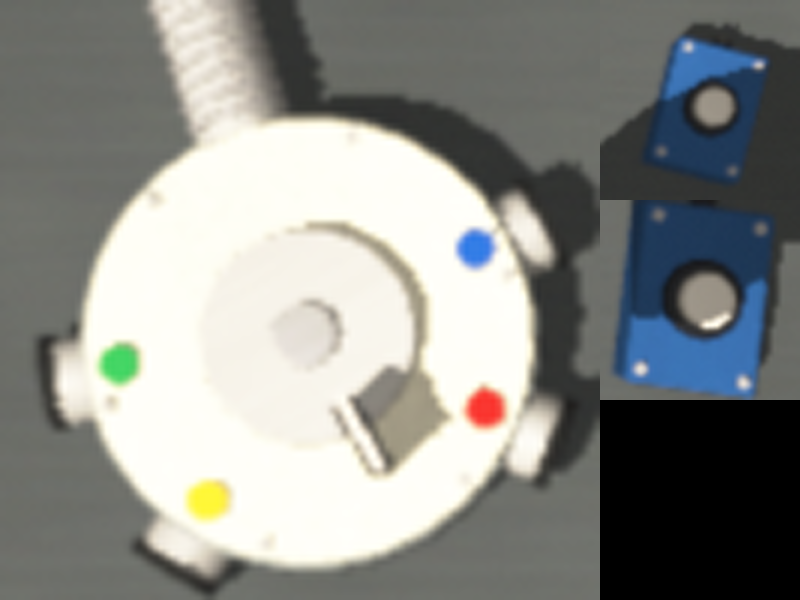

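Run:
```python
from h import *
c=read_camera('top');s=read_camera('side')
st=read_state();R,_=cv2.Rodrigues(np.array(st['orientation']));print(np.round(R,3))
hub=np.array([.5331,.1286]);f=np.radians(199.3)
for e in [(343,405),(380,468)]:
    P=ray(c,(e[0]/6+225-.5,e[1]/6+125-.5),.126)[:2]-hub; print(np.hypot(*P),np.degrees(np.arctan2(*P[::-1]))%360)
im=np.hstack([cv2.resize(p['pixels'][y:y+100,x:x+80],(400,500),interpolation=cv2.INTER_CUBIC) for p,x,y in((c,240,135),(s,240,175))])
for k,(cam,x,y) in enumerate(((c,240,135),(s,240,175))):
    for a,col in((15,(0,0,255)),(20,(0,200,0)),(25,(255,0,0))):
        A=f+np.radians(a);d=np.array([np.cos(A),np.sin(A)])
        uv=(proj(cam,[[*(hub+d*r),.126] for r in(.044,.090)])+.5-[x,y])*5+[400*k,0]
        cv2.line(im,*[tuple(map(int,q)) for q in uv],col,1)
cv2.imwrite('pics/tab.png',im)
```

```text
[[-0.     0.282 -0.959]
 [ 0.001 -0.959 -0.282]
 [-1.    -0.001 -0.   ]]
0.04995004602306864 209.41618127683145
0.08904197623309969 210.31853169025396
```

View pics/tab.png

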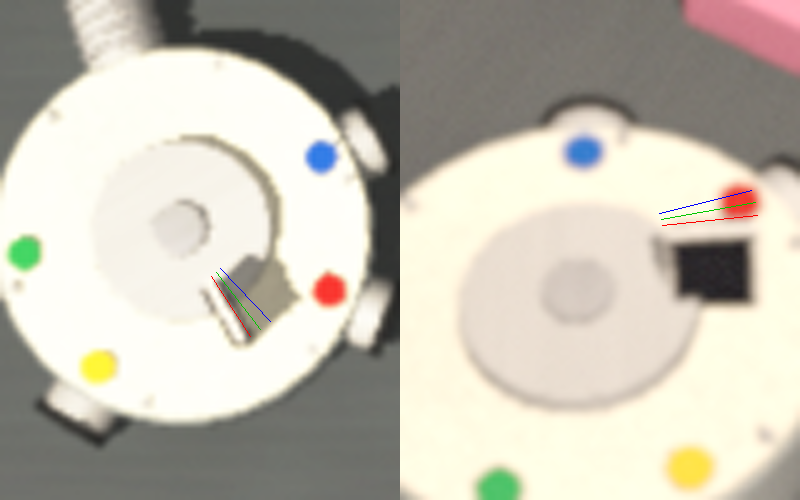

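Offset from the front is about 10° (0.18 rad), so the tab points at 209.5° world. Green is at 99.2°, so I push it clockwise by 110°. First I travel with the jaws shut.

>>> apply_moves([
  {"jaw":1,"linear":[0,-0.43,-0.4],"roll":-0.5},
  {"jaw":1,"linear":[0,-0.86,-0.807],"roll":-1},
  {"jaw":1,"linear":[0,-0.86,-0.807],"roll":-1},
  {"jaw":1,"linear":[0,-0.86,-0.807],"roll":-1},
  {"jaw":1,"linear":[0,-0.86,-0.807],"roll":-1},
  {"jaw":1,"linear":[0,-0.86,-0.807],"roll":-1},
  {"jaw":1,"linear":[0,-0.86,-0.807],"roll":-1},
  {"jaw":1,"linear":[0,-0.86,-0.807],"roll":-1},
  {"jaw":1,"linear":[0,-0.86,-0.807],"roll":-1},
  {"jaw":1,"linear":[0,-0.86,-0.807],"roll":-1},
  {"jaw":1,"linear":[0,-0.86,-0.807],"roll":-1},
  {"jaw":1,"linear":[0,-0.86,-0.807],"roll":-1},
  {"jaw":1,"linear":[0,-0.86,-0.807],"roll":-1},
  {"jaw":1,"linear":[0,-0.86,-0.807],"roll":-1},
], force=30)

```text
t: 2.0
tool_pos: [0.4878, 0.0555, 0.2185]
orientation: [1.744, 0.748, -1.745]
force: [-1.1, -0.1, 0.3]
opening: 0.0006
```

>>> apply_moves([
  {"jaw":1,"linear":[0,0,0],"roll":-1},
  {"jaw":1,"linear":[0,0,0],"roll":-1},
  {"jaw":1,"linear":[0,0,0],"roll":-1},
  {"jaw":1,"linear":[0,0,0],"roll":-1},
])

```text
t: 2.5
tool_pos: [0.4876, 0.0542, 0.2187]
orientation: [1.384, 1.086, -1.385]
force: [-0.6, 0.3, -0.1]
opening: 0.0008
```

>>> apply_moves([
  {"jaw":1,"linear":[0,0,0],"roll":-1},
  {"jaw":1,"linear":[0,0,0],"roll":-1},
  {"jaw":1,"linear":[0,0,0],"roll":-1},
  {"jaw":1,"linear":[0,0,0],"roll":-1},
])

```text
t: 3.0
tool_pos: [0.4875, 0.0535, 0.2187]
orientation: [1.002, 1.328, -1.002]
force: [0.2, -0.6, -0.6]
opening: 0.0004
```

>>> apply_moves([
  {"jaw":1,"linear":[0,0,0],"roll":-0.44},
  {"jaw":1,"linear":[0,0,0],"roll":-0.44},
  {"jaw":1,"linear":[0,0,0],"roll":-0.44},
])

```text
t: 3.38
tool_pos: [0.4874, 0.0531, 0.2188]
orientation: [0.832, 1.406, -0.832]
force: [-0.0, -1.1, 0.1]
opening: 0.0006
```

```bash
cat >> h.py <<'E'
HUB=np.array([.5331,.1286])
def pose():
    st=read_state();R,_=cv2.Rodrigues(np.array(st['orientation']));p=np.array(st['tool_pos'])
    yaz=np.degrees(np.arctan2(R[1,1],R[0,1]))
    print('t',round(st['t'],2),'p',p.round(4),'yaz',round(yaz,1),'F',np.round(st['force'],1),'open',round(st['opening'],4),'q6',round(st['q'][5],2),'tilt',np.round(R[:,0],3))
    return R,p,yaz
def shift(P):
    R,p,y=pose(); print('lin',np.round(R.T@(np.array(P)-p)/.6,3))
def push(angles,off=.0145,r=.075,z=.095):
    "rows: finger centre behind the tab for each tab angle (deg, world)"
    R,p,yaz=pose()
    for a in angles:
        A=np.radians(a);P=np.array([*(HUB+r*np.array([np.cos(A),np.sin(A)])+off*np.array([-np.sin(A),np.cos(A)])),z])
        print(a,'lin',np.round(R.T@(P-p)/.6,3).tolist(),'roll',round(-((a-180-yaz+180)%360-180)/30,2))
E
python3 - <<'E'
from h import *
push([209.5],off=.04)
E
```

```text
t 3.38 p [0.4874 0.0531 0.2188] yaz 28.8 F [-0.  -1.1  0.1] open 0.0006 q6 -0.5 tilt [-0.  0. -1.]
209.5 lin [0.206, 0.003, -0.005] roll -0.02
```

>>> apply_moves([
  {"jaw":1,"linear":[0.1,0,0],"roll":0},
  {"jaw":1,"linear":[0.18,0,0],"roll":0},
  {"jaw":1,"linear":[0.206,0.003,-0.005],"roll":0},
  {"jaw":1,"linear":[0.206,0.003,-0.005],"roll":0},
])

```text
t: 3.88
tool_pos: [0.4871, 0.0568, 0.095]
orientation: [0.833, 1.407, -0.834]
force: [0.4, -0.1, 0.7]
opening: 0.0005
```

Run:
```python
from h import *
push([205,200,195,190,185,180])
for n in ['wrist','side']:
    cv2.imwrite(f'pics/{n}1.png',read_camera(n)['pixels'])
```

```text
t 3.88 p [0.4871 0.0568 0.095 ] yaz 28.7 F [ 0.4 -0.1  0.7] open 0.0005 q6 -0.49 tilt [-0.002  0.    -1.   ]
205 lin [0.0, -0.002, -0.052] roll 0.12
200 lin [0.0, -0.003, -0.063] roll 0.29
195 lin [0.0, -0.003, -0.074] roll 0.46
190 lin [0.0, -0.001, -0.085] roll 0.62
185 lin [0.0, 0.0, -0.096] roll 0.79
180 lin [0.0, 0.003, -0.107] roll 0.96
```

View pics/side1.png

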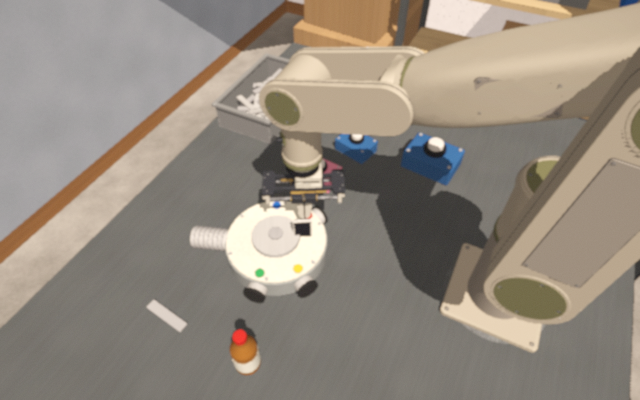

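The side view shows the closed fingers behind the tab, which is at (303,228), on its red side. The tab and other items have not moved. Now I push.

>>> apply_moves([
  {"jaw":1,"linear":[0,-0.001,-0.03],"roll":0},
  {"jaw":1,"linear":[0,-0.002,-0.045],"roll":0.05},
  {"jaw":1,"linear":[0,-0.002,-0.052],"roll":0.12},
  {"jaw":1,"linear":[0,-0.003,-0.063],"roll":0.29},
  {"jaw":1,"linear":[0,-0.003,-0.074],"roll":0.46},
  {"jaw":1,"linear":[0,-0.001,-0.085],"roll":0.62},
  {"jaw":1,"linear":[0,0,-0.096],"roll":0.79},
  {"jaw":1,"linear":[0,0.003,-0.107],"roll":0.96},
  {"jaw":1,"linear":[0,0.003,-0.107],"roll":0.96},
])

```text
t: 5.1
tool_pos: [0.4606, 0.1147, 0.0991]
orientation: [1.212, 1.205, -1.205]
force: [0.5, -0.2, 0.2]
opening: 0.0006
```

Run:
```python
from h import *
push([175,170,165,160,155,151])
```

```text
t 5.1 p [0.4606 0.1147 0.0991] yaz -0.0 F [ 0.5 -0.2  0.2] open 0.0006 q6 0.14 tilt [ 0.006  0.    -1.   ]
175 lin [0.007, -0.006, -0.01] roll 0.17
170 lin [0.007, -0.007, -0.021] roll 0.33
165 lin [0.007, -0.006, -0.032] roll 0.5
160 lin [0.007, -0.005, -0.043] roll 0.67
155 lin [0.007, -0.003, -0.054] roll 0.83
151 lin [0.007, -0.0, -0.063] roll 0.97
```

Run:
```python
from h import *
p=read_camera('side')['pixels'];w=read_camera('wrist')['pixels']
cv2.imwrite('pics/s2.png',np.hstack([cv2.resize(p[170:330,180:340],(400,400)),cv2.resize(w,(400,400))]))
```

```text
(no output)
```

View pics/s2.png

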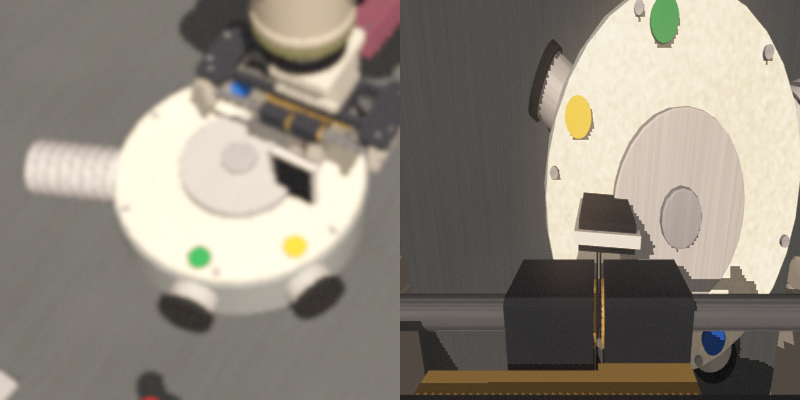

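The wrist view shows the tab, at (610,225), moving ahead of the shut fingers towards yellow and green. I continue.

>>> apply_moves([
  {"jaw":1,"linear":[0.005,-0.005,-0.01],"roll":0.17},
  {"jaw":1,"linear":[0.006,-0.007,-0.021],"roll":0.33},
  {"jaw":1,"linear":[0.006,-0.006,-0.032],"roll":0.5},
  {"jaw":1,"linear":[0.006,-0.005,-0.043],"roll":0.67},
  {"jaw":1,"linear":[0.006,-0.003,-0.054],"roll":0.83},
  {"jaw":1,"linear":[0.006,0,-0.063],"roll":0.97},
  {"jaw":1,"linear":[0.006,0,-0.063],"roll":0.97},
])

```text
t: 6.08
tool_pos: [0.4601, 0.1525, 0.095]
orientation: [1.574, 0.925, -1.566]
force: [0.6, -1.0, -0.3]
opening: 0.0005
```

Run:
```python
from h import *
push([146,141,136,131,126,122])
```

```text
t 6.08 p [0.4601 0.1525 0.095 ] yaz -28.9 F [ 0.6 -1.  -0.3] open 0.0005 q6 0.72 tilt [ 0.004  0.001 -1.   ]
146 lin [-0.0, -0.001, -0.011] roll 0.17
141 lin [-0.0, -0.002, -0.022] roll 0.34
136 lin [0.0, -0.001, -0.033] roll 0.5
131 lin [0.0, 0.0, -0.044] roll 0.67
126 lin [0.0, 0.002, -0.055] roll 0.84
122 lin [0.0, 0.005, -0.064] roll 0.97
```

>>> apply_moves([
  {"jaw":1,"linear":[0,-0.001,-0.011],"roll":0.17},
  {"jaw":1,"linear":[0,-0.002,-0.022],"roll":0.34},
  {"jaw":1,"linear":[0,-0.001,-0.033],"roll":0.5},
  {"jaw":1,"linear":[0,0,-0.044],"roll":0.67},
  {"jaw":1,"linear":[0,0.002,-0.055],"roll":0.84},
  {"jaw":1,"linear":[0,0.005,-0.064],"roll":0.97},
  {"jaw":1,"linear":[0,0.005,-0.064],"roll":0.97},
])

```text
t: 6.95
tool_pos: [0.4809, 0.1847, 0.0949]
orientation: [1.907, 0.548, -1.9]
force: [-0.5, -1.2, 0.6]
opening: 0.0002
```

Run:
```python
from h import *
push([117,112,108,105,103,102,101,100,99])
```

```text
t 6.95 p [0.4809 0.1847 0.0949] yaz -57.9 F [-0.5 -1.2  0.6] open 0.0002 q6 1.28 tilt [ 0.004  0.001 -1.   ]
117 lin [-0.0, -0.001, -0.011] roll 0.17
112 lin [-0.0, -0.002, -0.022] roll 0.34
108 lin [-0.0, -0.002, -0.031] roll 0.47
105 lin [-0.0, -0.001, -0.038] roll 0.57
103 lin [-0.0, -0.001, -0.042] roll 0.64
102 lin [-0.0, -0.0, -0.044] roll 0.67
101 lin [-0.0, 0.0, -0.046] roll 0.7
100 lin [-0.0, 0.0, -0.049] roll 0.74
99 lin [-0.0, 0.001, -0.051] roll 0.77
```

>>> apply_moves([
  {"jaw":1,"linear":[0,-0.001,-0.011],"roll":0.17},
  {"jaw":1,"linear":[0,-0.002,-0.022],"roll":0.34},
  {"jaw":1,"linear":[0,-0.002,-0.031],"roll":0.47},
  {"jaw":1,"linear":[0,-0.001,-0.038],"roll":0.57},
  {"jaw":1,"linear":[0,-0.001,-0.042],"roll":0.64},
  {"jaw":1,"linear":[0,-0.001,-0.042],"roll":0.64},
])

```text
t: 7.7
tool_pos: [0.5015, 0.1983, 0.0947]
orientation: [2.103, 0.242, -2.098]
force: [-2.1, -3.6, 0.3]
opening: 0.0003
```

```bash
cat >> h.py <<'E'
def wristcam():
    st=read_state();R,_=cv2.Rodrigues(np.array(st['orientation']));T=np.eye(4);T[:3,:3]=R;T[:3,3]=st['tool_pos']
    c=read_camera('wrist');W=np.linalg.inv(T@np.array(c['tool_from_camera']))
    c['rvec']=cv2.Rodrigues(W[:3,:3])[0];c['tvec']=W[:3,3];return c
def tabpic(name,angs=(100,103,106)):
    w=wristcam();im=cv2.resize(w['pixels'],None,fx=1.25,fy=1.25)
    def L(P,col):
        uv=(proj(w,P)+.5)*1.25-.5
        cv2.polylines(im,[uv.astype(int)],False,col,1)
    for a,col in zip(angs,((0,0,255),(0,200,0),(255,0,0))):
        A=np.radians(a);d=np.array([np.cos(A),np.sin(A)]);n=np.array([-d[1],d[0]])*.007
        L([[*(HUB+d*.044+n),.126],[*(HUB+d*.090+n),.126],[*(HUB+d*.090-n),.126],[*(HUB+d*.044-n),.126]],col)
    A=np.radians(99.16);m=HUB+.106*np.array([np.cos(A),np.sin(A)])
    L([[*(m+.012*np.array([np.cos(t),np.sin(t)])),.064] for t in np.linspace(0,6.3,30)],(255,0,255))
    cv2.imwrite(name,im)
E
python3 - <<'E'
from h import *
push([102,101,100,99,98])
tabpic('pics/w3.png')
E
```

```text
t 7.7 p [0.5015 0.1983 0.0947] yaz -76.9 F [-2.1 -3.6  0.3] open 0.0003 q6 1.62 tilt [ 0.003  0.001 -1.   ]
102 lin [-0.0, -0.0, -0.003] roll 0.04
101 lin [-0.0, -0.001, -0.005] roll 0.07
100 lin [-0.0, -0.001, -0.008] roll 0.1
99 lin [-0.0, -0.001, -0.01] roll 0.14
98 lin [-0.0, -0.002, -0.012] roll 0.17
```

View pics/w3.png

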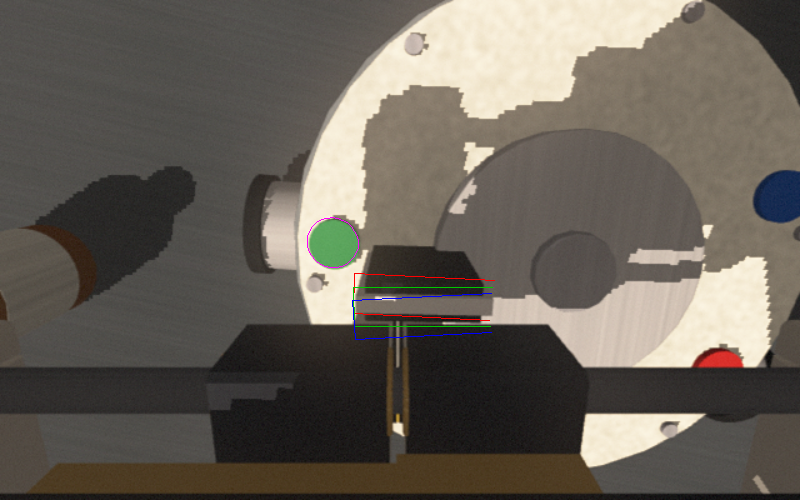

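The green mark projects exactly where it appears, at (333,243). The tab top needs an enlarged crop to read its angle.

Run:
```python
from h import *
w=wristcam();x0,y0,x1,y1=270,190,405,270;k=5.9
im=cv2.resize(w['pixels'][y0:y1,x0:x1],None,fx=k,fy=k,interpolation=cv2.INTER_CUBIC)
im=cv2.convertScaleAbs(im,alpha=1.6,beta=20)
cv2.imwrite('pics/w4.png',im)
for a in range(98,107):
    A=np.radians(a);d=np.array([np.cos(A),np.sin(A)]);n=np.array([-d[1],d[0]])*.007
    uv=(proj(w,[[*(HUB+d*r+s*n),.126] for r in(.044,.090) for s in(1,-1)])+.5-[x0,y0])*k
    print(a,uv.round(0).tolist())
```

```text
98 [[721.0, 373.0], [749.0, 186.0], [75.0, 319.0], [88.0, 129.0]]
99 [[721.0, 383.0], [746.0, 196.0], [75.0, 339.0], [85.0, 150.0]]
100 [[721.0, 393.0], [743.0, 207.0], [76.0, 360.0], [82.0, 172.0]]
101 [[722.0, 403.0], [740.0, 217.0], [78.0, 381.0], [80.0, 194.0]]
102 [[723.0, 413.0], [738.0, 227.0], [79.0, 401.0], [78.0, 215.0]]
103 [[724.0, 423.0], [735.0, 238.0], [81.0, 422.0], [77.0, 236.0]]
104 [[725.0, 433.0], [733.0, 248.0], [84.0, 442.0], [76.0, 258.0]]
105 [[726.0, 443.0], [731.0, 259.0], [86.0, 462.0], [75.0, 279.0]]
106 [[728.0, 452.0], [729.0, 269.0], [90.0, 482.0], [75.0, 300.0]]
```

View pics/w4.png

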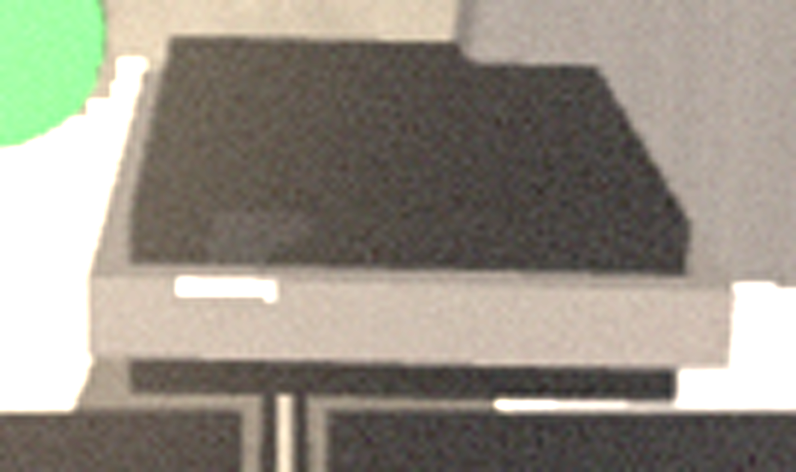

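The tab's core strip runs from (90,317) to (730,320), which puts it at about 102.6°. It needs another 3.4°.

>>> apply_moves([
  {"jaw":1,"linear":[0,0,-0.003],"roll":0.04},
  {"jaw":1,"linear":[0,-0.001,-0.006],"roll":0.08},
  {"jaw":1,"linear":[0,-0.001,-0.0085],"roll":0.12},
  {"jaw":1,"linear":[0,-0.001,-0.0085],"roll":0.12},
  {"jaw":1,"linear":[0,-0.001,-0.0085],"roll":0.12},
])

```text
t: 8.43
tool_pos: [0.5064, 0.2002, 0.0947]
orientation: [2.139, 0.178, -2.132]
force: [-2.0, 0.3, 0.5]
opening: 0.0005
```

Run:
```python
from h import *
push([99.5,99])
w=wristcam();x0,y0,x1,y1=240,160,405,270;k=4.8
im=cv2.resize(w['pixels'][y0:y1,x0:x1],None,fx=k,fy=k,interpolation=cv2.INTER_CUBIC)
im=cv2.convertScaleAbs(im,alpha=1.6,beta=20)
cv2.imwrite('pics/w5.png',im)
for a in range(97,103):
    A=np.radians(a);d=np.array([np.cos(A),np.sin(A)])
    uv=(proj(w,[[*(HUB+d*r),.126] for r in(.044,.090)]+[[*(HUB+d*.106),.064]])+.5-[x0,y0])*k
    print(a,uv.round(0).tolist())
```

```text
t 8.43 p [0.5064 0.2002 0.0947] yaz -80.5 F [-2.   0.3  0.5] open 0.0005 q6 1.69 tilt [ 0.003  0.001 -1.   ]
99.5 lin [-0.0, 0.0, 0.0] roll -0.0
99 lin [-0.0, -0.0, -0.001] roll 0.02
97 [[738.0, 399.0], [207.0, 377.0], [127.0, 192.0]]
98 [[737.0, 407.0], [207.0, 394.0], [127.0, 207.0]]
99 [[736.0, 416.0], [207.0, 411.0], [127.0, 221.0]]
100 [[736.0, 424.0], [208.0, 428.0], [128.0, 236.0]]
101 [[736.0, 432.0], [209.0, 445.0], [128.0, 250.0]]
102 [[735.0, 440.0], [210.0, 461.0], [130.0, 265.0]]
```

View pics/w5.png

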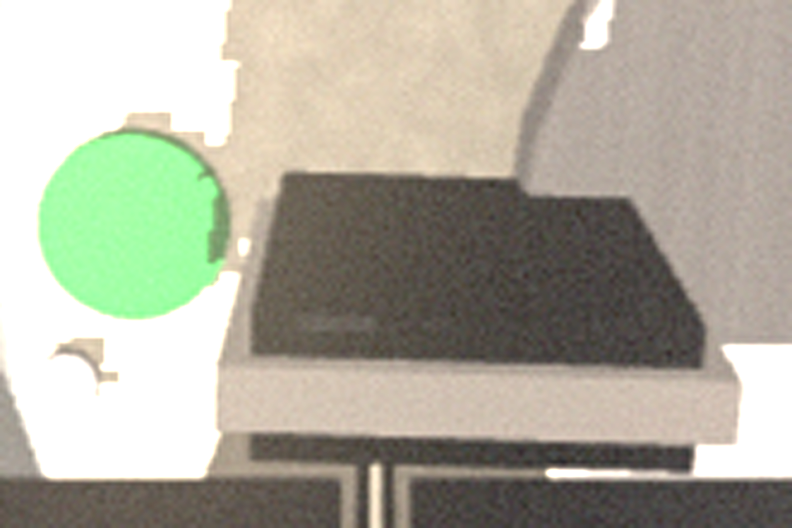

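By the same reading the tab is now at about 98.2°, against 99.1° for green. I back off and check with the other cameras.

>>> apply_moves([
  {"jaw":1,"linear":[0,0,0.03],"roll":0},
  {"jaw":1,"linear":[0,0,0.06],"roll":0},
  {"jaw":1,"linear":[-0.1,0,0.07],"roll":0},
  {"jaw":1,"linear":[-0.2,0,0.07],"roll":0},
  {"jaw":1,"linear":[-0.22,0,0.07],"roll":0},
  {"jaw":1,"linear":[-0.22,0,0.07],"roll":0},
])

```text
t: 9.22
tool_pos: [0.4656, 0.1934, 0.2277]
orientation: [2.142, 0.179, -2.129]
force: [0.7, -0.5, -0.1]
opening: 0.0007
```

Run:
```python
from h import *
pose()
cams=[(wristcam(),None),(read_camera('side'),None)]
tiles=[]
for c,_ in cams:
    A=np.radians(99.16);d=np.array([np.cos(A),np.sin(A)])
    uv=proj(c,[[*(HUB+d*.08),.09]])[0]; x,y=np.clip((uv-[40,50]).astype(int),0,[560,300]) if c is cams[1][0] else np.clip((uv-[80,100]).astype(int),0,[480,200])
    s=1 if c is cams[1][0] else 2;k=5/s
    im=cv2.resize(c['pixels'][y:y+100*s,x:x+80*s],(400,500),interpolation=cv2.INTER_CUBIC)
    tiles.append(im)
    print(x,y,k)
    for a in(96,97,98,99,100,101,102):
        A=np.radians(a);d=np.array([np.cos(A),np.sin(A)])
        q=(proj(c,[[*(HUB+d*r),.126] for r in(.044,.090)]+[[*(HUB+d*.106),.064]])+.5-[x,y])*k
        print(a,q.round(0).tolist())
cv2.imwrite('pics/f6.png',np.hstack(tiles))
```

```text
t 9.22 p [0.4656 0.1934 0.2277] yaz -80.5 F [ 0.7 -0.5 -0.1] open 0.0007 q6 1.7 tilt [ 0.006  0.002 -1.   ]
232 27 2.5
96 [[320.0, 250.0], [168.0, 241.0], [134.0, 233.0]]
97 [[320.0, 253.0], [168.0, 246.0], [134.0, 238.0]]
98 [[319.0, 255.0], [168.0, 251.0], [134.0, 243.0]]
99 [[319.0, 258.0], [168.0, 256.0], [134.0, 249.0]]
100 [[319.0, 261.0], [168.0, 262.0], [134.0, 254.0]]
101 [[319.0, 263.0], [168.0, 267.0], [135.0, 259.0]]
102 [[319.0, 266.0], [169.0, 272.0], [135.0, 264.0]]
222 206 5.0
96 [[221.0, 151.0], [178.0, 228.0], [177.0, 329.0]]
97 [[223.0, 151.0], [181.0, 229.0], [181.0, 330.0]]
98 [[224.0, 152.0], [184.0, 230.0], [184.0, 331.0]]
99 [[226.0, 152.0], [187.0, 231.0], [188.0, 333.0]]
100 [[227.0, 152.0], [191.0, 232.0], [192.0, 334.0]]
101 [[229.0, 153.0], [194.0, 233.0], [195.0, 335.0]]
102 [[230.0, 153.0], [197.0, 233.0], [199.0, 335.0]]
```

View pics/f6.png

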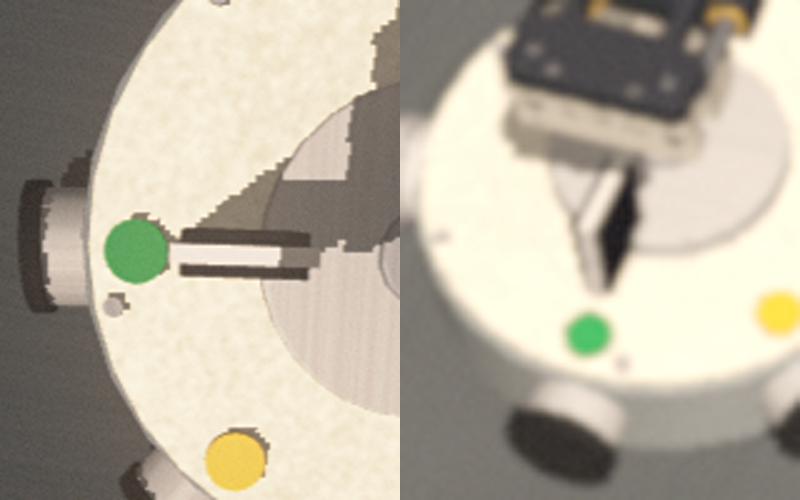

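The wrist view shows the tab at about 98.2–98.4° against green at 99.2°. That is within 1° and the tab is free, so it is good. Now I move over the small blue box.

>>> apply_moves([
  {"jaw":1,"linear":[0,0.4,0.03],"roll":0},
  {"jaw":1,"linear":[0,0.85,0.072],"roll":0},
  {"jaw":1,"linear":[0,0.85,0.072],"roll":0},
  {"jaw":1,"linear":[0,0.85,0.072],"roll":0},
  {"jaw":1,"linear":[0,0.85,0.072],"roll":0},
  {"jaw":1,"linear":[0,0.85,0.072],"roll":0},
  {"jaw":1,"linear":[0,0.85,0.072],"roll":0},
  {"jaw":1,"linear":[0,0.85,0.072],"roll":0},
  {"jaw":1,"linear":[0,0.85,0.072],"roll":0},
  {"jaw":1,"linear":[0,0.85,0.072],"roll":0},
  {"jaw":1,"linear":[0,0.85,0.072],"roll":0},
  {"jaw":1,"linear":[0,0.85,0.072],"roll":0},
])

```text
t: 10.82
tool_pos: [0.5057, -0.3157, 0.2246]
orientation: [2.135, 0.18, -2.133]
force: [-0.2, 0.0, 0.1]
opening: 0.0005
```

Run:
```python
from h import *
shift([.507,-.317,.08])
w=wristcam();im=cv2.resize(w['pixels'],None,fx=1.25,fy=1.25)
for z,col in((.055,(0,0,255)),(.065,(0,255,0))):
    uv=(proj(w,[[.507+.016*np.cos(t),-.317+.016*np.sin(t),z] for t in np.linspace(0,6.3,30)])+.5)*1.25-.5
    cv2.polylines(im,[uv.astype(int)],False,col,1)
cv2.imwrite('pics/b7.png',im)
print(proj(w,[[.507,-.317,.055],[.517,-.317,.055],[.507,-.307,.055],[.507,-.317,.065]])*1.25)
```

```text
t 10.82 p [ 0.5057 -0.3157  0.2246] yaz -80.4 F [-0.2  0.   0.1] open 0.0005 q6 0.76 tilt [ 0.001  0.001 -1.   ]
lin [ 0.241  0.003 -0.001]
[[399.55624106 227.95904064]
 [401.70245077 215.66127526]
 [387.10355152 225.88210835]
 [399.62206439 230.55838583]]
```

View pics/b7.png

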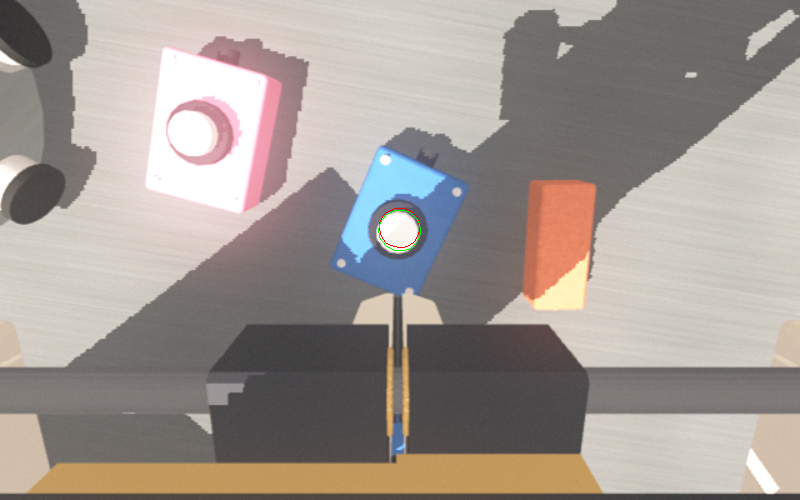

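The circle drawn for the button top matches the white button of the small blue box at (399,230). I descend to just above it.

>>> apply_moves([
  {"jaw":1,"linear":[0.1,0.003,-0.001],"roll":0},
  {"jaw":1,"linear":[0.2,0.003,-0.001],"roll":0},
  {"jaw":1,"linear":[0.241,0.003,-0.001],"roll":0},
  {"jaw":1,"linear":[0.241,0.003,-0.001],"roll":0},
])

```text
t: 11.38
tool_pos: [0.5053, -0.3155, 0.0777]
orientation: [2.133, 0.184, -2.138]
force: [0.4, -0.5, 0.1]
opening: 0.0008
```

>>> apply_moves([
  {"jaw":1,"linear":[0.008,0,0],"roll":0},
  {"jaw":1,"linear":[0.016,0,0],"roll":0},
  {"jaw":1,"linear":[0.023,0,0],"roll":0},
  {"jaw":1,"linear":[0.023,0,0],"roll":0},
])

```text
t: 11.88
tool_pos: [0.5062, -0.3159, 0.0648]
orientation: [2.134, 0.183, -2.135]
force: [1.5, -0.7, 2.6]
opening: 0.0004
```

>>> apply_moves([
  {"jaw":1,"linear":[0.004,0,0],"roll":0},
  {"jaw":1,"linear":[0.008,0,0],"roll":0},
  {"jaw":1,"linear":[0.008,0,0],"roll":0},
])

```text
t: 12.25
tool_pos: [0.5063, -0.316, 0.0612]
orientation: [2.134, 0.182, -2.135]
force: [-3.5, 3.7, 13.2]
opening: 0.0005
```

>>> apply_moves([
  {"jaw":1,"linear":[0.003,0,0],"roll":0},
  {"jaw":1,"linear":[0.005,0,0],"roll":0},
  {"jaw":1,"linear":[0.005,0,0],"roll":0},
])

```text
t: 12.62
tool_pos: [0.5065, -0.3161, 0.061]
orientation: [2.134, 0.182, -2.135]
force: [-10.1, 7.5, 25.2]
opening: 0.0007
```

Run:
```python
from h import *
pose()
w=wristcam();c=read_camera('side')['pixels']
uv=proj(read_camera('side'),[[.507,-.317,.06]])[0];x,y=(uv-[30,30]).astype(int)
cv2.imwrite('pics/b8.png',np.hstack([cv2.resize(c[y:y+60,x:x+60],(400,400),interpolation=cv2.INTER_CUBIC),cv2.resize(w['pixels'][200:400,220:420],(400,400))]))
```

```text
t 12.62 p [ 0.5065 -0.3161  0.061 ] yaz -80.3 F [-10.1   7.5  25.2] open 0.0007 q6 0.76 tilt [-0.     0.002 -1.   ]
```

There is a hard stop at z = 0.061, reached at over 13 N. I release in small steps to read the spring.

>>> apply_moves([
  {"jaw":1,"linear":[-0.004,0,0],"roll":0},
  {"jaw":1,"linear":[-0.004,0,0],"roll":0},
  {"jaw":1,"linear":[-0.004,0,0],"roll":0},
])

```text
t: 13.15
tool_pos: [0.5065, -0.3162, 0.0632]
orientation: [2.134, 0.182, -2.134]
force: [-0.4, 0.3, 3.9]
opening: 0.0003
```

>>> apply_moves([
  {"jaw":1,"linear":[-0.004,0,0],"roll":0},
  {"jaw":1,"linear":[-0.004,0,0],"roll":0},
  {"jaw":1,"linear":[-0.004,0,0],"roll":0},
])

```text
t: 13.52
tool_pos: [0.5065, -0.3162, 0.0655]
orientation: [2.134, 0.182, -2.134]
force: [0.0, 1.2, 2.7]
opening: 0.0009
```

>>> apply_moves([
  {"jaw":1,"linear":[-0.004,0,0],"roll":0},
  {"jaw":1,"linear":[-0.004,0,0],"roll":0},
  {"jaw":1,"linear":[-0.004,0,0],"roll":0},
])

```text
t: 13.9
tool_pos: [0.5065, -0.3162, 0.0678]
orientation: [2.134, 0.182, -2.134]
force: [0.5, -1.6, 1.8]
opening: 0.0002
```

>>> apply_moves([
  {"jaw":1,"linear":[-0.1,0,0],"roll":0},
  {"jaw":1,"linear":[-0.2,0,0],"roll":0},
  {"jaw":1,"linear":[-0.25,0,0],"roll":0},
  {"jaw":1,"linear":[-0.25,0,0],"roll":0},
  {"jaw":1,"linear":[-0.25,0,0],"roll":0},
])

```text
t: 14.52
tool_pos: [0.5058, -0.316, 0.2159]
orientation: [2.133, 0.184, -2.137]
force: [0.3, -0.6, 0.2]
opening: 0.0005
```

Run:
```python
from h import *
pose()
p=read_camera('top')['pixels'];w=read_camera('wrist')['pixels']
out=np.hstack([cv2.resize(p[125:225,170:330],(480,300),interpolation=cv2.INTER_CUBIC),cv2.resize(w[100:250,240:400],(320,300))])
cv2.imwrite('pics/end.png',out)
c=read_camera('top');
for a in(96,99,102): A=np.radians(a);print(a,((proj(c,[[*(HUB+r*np.array([np.cos(A),np.sin(A)])),.126] for r in(.044,.09)])+.5-[170,125])*3).round(0).tolist())
```

```text
t 14.53 p [ 0.5058 -0.316   0.2159] yaz -80.4 F [ 0.3 -0.6  0.2] open 0.0005 q6 0.76 tilt [-0.002  0.003 -1.   ]
96 [[273.0, 165.0], [230.0, 169.0]]
99 [[273.0, 167.0], [231.0, 173.0]]
102 [[274.0, 169.0], [231.0, 178.0]]
```

View pics/end.png

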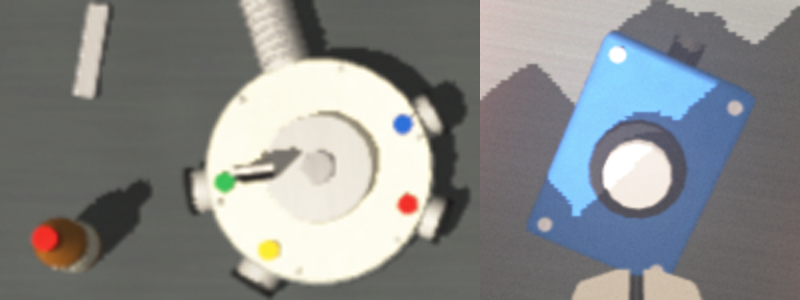

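The top view shows the tab pointing at green, (225,181). The button is back up at (638,172), and the bottle and blank are where they were. The spring force rose steadily over the full travel, so the press went right down.

```bash
python3 -c "
from plant import *
print(close_job())"
```

```text
the job is handed in; nothing more can be done
None
```

I pushed the tab clockwise with shut fingertips until it pointed at the green mark, then pressed the white button on the small blue switch box and let it back up. The job is handed in at about 14.5 s.

- **Dial:** the last close look, before the press, put the tab about 0.9° past the centre of the green mark (98.2–98.4° against 99.2°). I left it there rather than push it back. The top view afterwards still shows it on green.
- **Button:** the fingers met a hard stop at z = 0.061 m, pressing with up to 25 N upward. On release the force fell steadily from 3.9 to 1.8 N over the next 7 mm, which fits the 8 mm travel. The button was back up and the arm clear of everything when I handed in.
- **Other items:** the bottle and the blank stand where they were in the last picture. The polishing bar was not in that picture. It was in its place just before the press, and nothing went near it.

No check failed; that 0.9° was the only difference I found.

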